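Hang the drink holder on the desk rail and stand the juice in it

ROBOT

A 7-joint arm with a two-finger parallel gripper is mounted at the origin on the work surface. World frame = base frame: x ahead of the robot, y to its left, z up, the work surface at z = 0. Lengths are in m, angles in rad, forces in N, time in s.
With the tool pointing down it reaches from about 0.4 to 0.85 m from the base axis. Payload 10.4 kg.
Tool frame: the origin (TCP) lies midway between the tips of the shut fingers; the grasp point (between the pads) lies 19 mm behind it; z points along the fingers, y is the line along which they close (so a half turn about z gives the same grasp; the last joint's range is limited). The gripper opens to 87 mm and grips with 3 to 60 N. Pads are 19 mm wide; open, the fingers measure 117 mm over their backs; the gripper's body (75 mm by 190 mm) begins 51 mm behind the grasp point.
Start: joints at [1.164, 0.332, -0.065, 1.46, 0.022, 1.35, -0.088], TCP at [0.234, -0.58, 0.223] pointing down, gripper open.
Joint ranges: [-2.6, 2.6], [-0.5, 2.12], [-1.47, 1.34], [0.16, 2.42], [-1.27, 4.41], [0.06, 2.06], [-2.6, 2.6]. Speed limits (rad/s): [2.22, 2.22, 2.79, 2.79, 3.14, 3.14, 3.14].

INTERFACE

Orientations are given as a rotation vector (axis times angle).
In Python, from workcell import * gives the robot as it stands.
- The arm moves only by the tool drive_tool, never from a script. Its argument "increments" is a list of rows, each a list of 3 entries, a list of its own where there are three numbers: the opening, from 0 (shut) to 1 (fully open), then the shift along the tool's x, y, z in units of 100 mm (1.0 is 100 mm), then the turn about the tool's z in units of 2 pi rad (1.0 is 2 pi rad). In form: [[gripper, [dx, dy, dz], spin], ...]. A call has 1 to 20 rows; each row shifts and turns the commanded pose from where the row before left it, along the tool's axes as they then stand; what a row does not reach is not made up. A row lasts 1/10 s, in which the tool goes at most 50 mm and 8.59 degrees, less where a joint would pass 70% of its speed; a pose out of reach is approached as far as the arm can. A call with a number of a shift or a turn outside -1 to 1 is refused whole. A call with a gripper value outside its range is refused whole. The fingers move at their own pace and stop on an object; "grip_force" is the grip in N (left out, the last holds). Time passes only in rows, so rows that do not move let the fingers close. It gives the time, the measured TCP pose, the force, the opening and the grip force at its end, in the units of the state.
- sense(): the state, without advancing time (a new reading comes with each control period).
- get_image(name): name is "scene" or "top" or "wrist"; returns a dict with "image" (384x512x3 uint8, blue, green, red), "mtx" (3x3 intrinsics, pixels), "extrinsics" (4x4, takes a point from world to camera coordinates). Camera axes: x right, y down, z forward; pixel columns grow to the right and rows downward; lengths in m; the calibration is good to about 2 mm. The wrist camera is an equidistant fisheye: a pixel r from the principal point sees the ray r / f radians off the axis. A picture is of the moment at which its call begins. There is no depth.
- job_done(): hands the job in; it is judged then, once.
The state is a dict: "time_s": time; "qpos": joint angles; "joint_velocities": joint speeds; "effort": joint torques, N m; "ee_pos": TCP position; "orientation": TCP orientation; "force": force on the tool from outside, world axes, zero at the start; "wrist_torque": the same for the moment, N m; "gripper_width": finger opening in m; "finger_force": force on a finger pad.
Only numpy, scipy, OpenCV 4.12 (cv2) and the standard library are available. Lean on these libraries where they do the work, as an engineer would, in place of code of your own. Each camera call takes 0.05 s, during which the arm holds its last target. There are 200 camera calls.

TASK

Hang the blue drink holder by both its hooks on a clear stretch of the desk rail, about 100 mm to either side of the green band, then slide it along the rail, without lifting it off, until the band is centred between its two hooks. Then gently lower the bottle of orange juice into it, upright and right down to the bottom of the cup. Leave the other drinks standing where they are.

Things in the scene. Friction and masses are not known exactly. Their poses are not given: they have to be found in the camera images.
- rail_top (a point): Desk accessory rail, fixed: flat aluminium bar 10 mm thick (x), 680 mm long (y), 40 mm high (z), square edges, on a dark post with a foot at each end. This point: centre of the bar's top face, halfway along, 200 mm above the table; x square to the bar (away from the robot), y along it, z up. The bar is clear for 240 mm either side of the middle.
- band (a point): Green band of tape, 16 mm wide and too thin to feel, round the bar: the mark. This point is the band's middle at the bar's top face; y runs along the bar.
- pen_pot: Grey pen pot fixed on the rail near one end, 60 mm wide, standing out 65 mm from the bar's centre line on the robot's side; its pens end up to 40 mm above the bar's top. Origin on the bar's centre line, 115 mm below its top; y along the bar.
- phone_shelf: White phone shelf with a black phone, fixed on the rail near the other end, 70 mm wide, standing out 60 mm from the bar's centre line on the robot's side, up to 40 mm above the bar's top. Origin as for the pen pot.
- holder_grip (a point): Blue drink holder, loose, 0.2 to 0.3 kg: cup 74 mm in diameter, 60 high, before an upright back plate 90 wide, 4 thick, 115 high, two hooks on top. Starts standing, cup towards the robot. This point: centre of the black grip tab between the hooks, 145 mm above the underside; tab 12 mm thick (x), 30 wide (y), 44 high (z). x from cup to hooks, square to the plate; y along the plate; z up.
- holder_seat (a point): Holder's point midway between its hooks, mid-slot, under their tops: it rests on the bar's top centre line when hung, cup on the robot's side. 8.5 mm in x, -30 in z from the tab's centre; same axes. Slot 13 mm wide; lips reach 36 mm down, the last 12 flared out 6. Hooks 18 wide, 35 mm either side in y, tops 4 thick. Hung free, the holder droops about 4 degrees, cup down.
- holder_cup (a point): Centre of the inner floor of the holder's cup, 4 mm above the holder's underside; -46.5 mm in x and -111 mm in z from the seat point; same axes. The cup is 68 mm in diameter inside, its rim 56 mm above this floor.
- juice_centre (a point): Bottle of orange juice (0.16 to 0.24 kg, loose, upright, closed): orange body with a yellow label, 56 mm in diameter, 140 mm high in all; white cap 34 mm in diameter and 24 mm high at the top, with a sloping shoulder below it. This point is on its axis, half-way up (70 mm above its underside); z up.
- water_centre (a point): Bystander: bottle of water, pale blue with a blue label and white cap, same shape and size as the juice. Point half-way up, at 70 mm.
- water2_centre (a point): Bystander: a second, identical bottle of water. Point half-way up, at 70 mm.
- paper_cup: Bystander: white paper coffee cup with lid, 80 mm in diameter, 107 mm high. Origin under its centre.
- iced_coffee: Bystander: iced coffee cup with domed lid and brown straw, 90 mm in diameter, 205 mm high with the straw, behind the rail. Origin under its centre.
Not all that is in view belongs to the job. There is more than one size of the part that bears juice_centre; the job needs the smallest.

How it is judged:
On the way, in this order (a step that is already met when the one before it is completed fails the run):
1. the holder hangs by both hooks on the rail, at least 70 mm to one side of the band (x of holder_seat in the frame of rail_top between -0.008 and 0.008 m and z of holder_seat in the frame of rail_top between -0.006 and 0.006 m and angle between holder_seat's own z axis and vertical below 0.2 rad and contact force between holder and rail above 0.3 N and (y of holder_seat in the frame of band above 0.07 m or y of holder_seat in the frame of band below -0.07 m)), for 0.2 s.
2. slid along the rail, the holder has the band centred between its hooks within 10 mm (x of holder_seat in the frame of rail_top between -0.008 and 0.008 m and z of holder_seat in the frame of rail_top between -0.006 and 0.006 m and angle between holder_seat's own z axis and vertical below 0.2 rad and y of holder_seat in the frame of band between -0.01 and 0.01 m), for 0.3 s.
3. the juice bottle stands in the holder's cup, down on its floor (all of step 2 and x of juice_centre in the frame of holder_cup between -0.012 and 0.012 m and y of juice_centre in the frame of holder_cup between -0.012 and 0.012 m and z of juice_centre in the frame of holder_cup between 0.06 and 0.078 m), for 0.2 s.
At the end, for the whole second after the job is handed in: The holder hangs by both hooks, their tops down on the bar (within 6 mm), within 0.2 rad of upright, centred on the green band within 10 mm; the juice stands in its cup, within 12 mm of its axis, down on the floor (within 9 mm) and within 0.2 rad of upright; all released (all of step 3 and angle between juice_centre's own z axis and vertical below 0.2 rad); the robot touches nothing.
It fails at once if the holder is put onto or lifted off the rail less than 50 mm from the band (its seat 12 to 45 mm above the bar there) (x of holder_seat in the frame of rail_top between -0.02 and 0.02 m and z of holder_seat in the frame of rail_top between 0.012 and 0.045 m and y of holder_seat in the frame of band between -0.05 and 0.05 m).
It fails at once if the bottle is dropped or rammed into the holder (over 40 N between them) (contact force between juice and holder above 40 N).
It fails at once if another drink is shifted by more than 30 mm (distance of any of water_centre, water2_centre, paper_cup, iced_coffee from where it was at the start of the episode above 0.03 m).
It also fails if it takes over 67 s, if anything falls off the work surface, if the arm or the gripper's body presses on something with over 40 N, if the wrist force passes 120 N, or if a joint passes its speed limit or range.

## Working session

There is one attempt and no reset: what is moved stays moved. The work goes in short steps, Python scripts to look and compute and a tool call to move; the robot and the scene stay as the last step left them, time stands still between calls to the robot, and variables do not carry over. Pictures are saved under pics/ and viewed, at most 14 in all, crops included, and the job is handed in when it is done.

Besides the shell and the picture viewer there is one more tool, called as name([rows], argument=value, ...), one row to a line, values as JSON. drive_tool: Moves the arm, as the interface text tells. Shifts and turns lie within -1 to 1; 1 stands for 100 mm of shift or 2 pi rad of turn. Its arguments: {"type":"object","properties":{"increments":{"type":"array","items":{"type":"array"}},"grip_force":{"type":"number"}},"required":["increments"]}

```bash
mkdir -p pics; ls; cat > h.py <<'E'
from workcell import *
import numpy as np, cv2
from scipy.spatial.transform import Rotation as R
def shot(n,save=None):
    d=get_image(n)
    if save: cv2.imwrite('pics/%s.png'%save,d['image'])
    return d
def ray(d,u,v,fish=False):
    K=np.array(d['mtx']);E=np.array(d['extrinsics'])
    x=(u-K[0,2])/K[0,0];y=(v-K[1,2])/K[1,1]
    if fish:
        r=np.hypot(x,y);s=np.sin(r)/r if r>1e-9 else 1;c=np.array([x*s,y*s,np.cos(r)])
    else: c=np.array([x,y,1.])
    return -E[:3,:3].T@E[:3,3],E[:3,:3].T@c
def onz(d,u,v,z,fish=False):
    o,r=ray(d,u,v,fish);return o+r*(z-o[2])/r[2]
def proj(d,p):
    K=np.array(d['mtx']);E=np.array(d['extrinsics']);c=E[:3,:3]@np.array(p)+E[:3,3];return (K@c/c[2])[:2]
def tri(*a):
    A=np.zeros((3,3));b=np.zeros(3)
    for d,u,v in a:
        o,r=ray(d,u,v);r=r/np.linalg.norm(r);P=np.eye(3)-np.outer(r,r);A+=P;b+=P@o
    return np.linalg.solve(A,b)
E
python3 - <<'E'
from h import *
a=shot('scene','s0');b=shot('top','t0')
import pickle;pickle.dump((a,b),open('ab.pkl','wb'))
cv2.imwrite('pics/st0.png',np.vstack([cv2.resize(a['image'],(400,300)),cv2.resize(b['image'],(400,300))]))
s=sense();print(s['time_s'],s['ee_pos'],s['orientation'],s['gripper_width'])
for d in(a,b):print(-np.array(d['extrinsics'])[:3,:3].T@np.array(d['extrinsics'])[:3,3])
E
```

```text
pics
0.1 [ 0.23391079 -0.57921548  0.2218129 ] [-3.08269947e+00 -5.99002721e-01  4.95941794e-04] 0.08696386934518417
[ 1.09412312 -0.60012437  0.65848585]
[0.44965652 0.01631669 1.48428745]
```

View pics/s0.png

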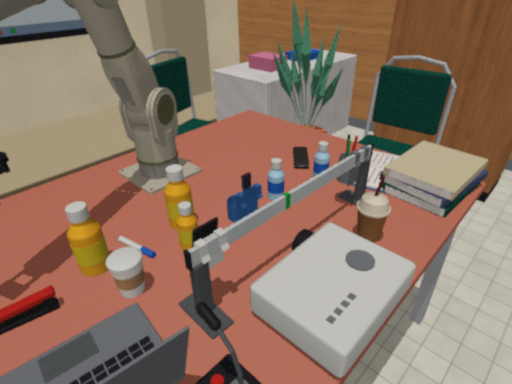

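View pics/t0.png

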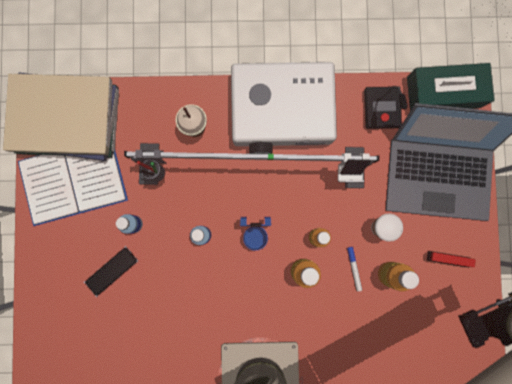

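Juice candidates (orange body, yellow label), in the scene and top images:
- Bottle A: scene (187,226), top (320,238).
- Bottle B: scene (178,200), top (307,274).
- Bottle C: scene (88,240), top (403,278).

A looks smallest. The waters are at top (128,224) and (200,235). I'll check A in a close crop and measure it.

```bash
python3 - <<'E'
from h import *
import pickle
a,b=pickle.load(open('ab.pkl','rb'))
c1=cv2.resize(b['image'][205:300,230:350],(720,570),interpolation=cv2.INTER_CUBIC)[:,:]
c2=cv2.resize(a['image'][160:260,150:270],(720,600),interpolation=cv2.INTER_CUBIC)
cv2.imwrite('pics/c1.png',np.hstack([cv2.resize(c1,(400,316)),cv2.resize(c2,(400,333))[:316]]))
def cents(d,m,mn=15):
    n,l,s,c=cv2.connectedComponentsWithStats(m.astype(np.uint8))
    return [(s[i][:5].tolist(),c[i].round(1).tolist()) for i in range(1,n) if s[i][4]>=mn]
for nm,d in(('scene',a),('top',b)):
    h,s,v=cv2.split(cv2.cvtColor(d['image'],cv2.COLOR_BGR2HSV))
    print(nm,'green',cents(d,(h>50)&(h<75)&(s>150)&(v>80),4))
    print('blue',cents(d,(h>105)&(h<125)&(s>150)&(v>50)))
    print('orange',cents(d,(h>12)&(h<28)&(s>190)&(v>110),40))
# rail top edges in top image
h,s,v=cv2.split(cv2.cvtColor(b['image'],cv2.COLOR_BGR2HSV))
for u in range(180,340,20):
    r=np.arange(145,170);w=(s[145:170,u]<60)&(v[145:170,u]>130);print(u,r[w].tolist(),end=';')
h2,s2,v2=cv2.split(cv2.cvtColor(b['image'][225:295,290:420],cv2.COLOR_BGR2HSV))
print('\ncaps',[( [x+290,y+225],st) for st,(x,y) in cents(b,(s2<60)&(v2>150))])
E
```

```text
scene green [([10, 29, 6, 4, 17], [12.6, 30.4]), ([348, 144, 1, 6, 6], [348.0, 146.5]), ([347, 152, 2, 4, 5], [347.2, 153.6]), ([285, 193, 5, 15, 47], [287.5, 199.5])]
blue [([311, 50, 8, 9, 55], [313.9, 53.7]), ([286, 52, 5, 7, 20], [288.3, 54.4]), ([314, 163, 14, 10, 84], [319.7, 167.4]), ([269, 182, 14, 12, 132], [275.5, 187.6]), ([228, 184, 33, 37, 681], [243.4, 202.4]), ([141, 247, 14, 10, 72], [147.7, 252.0])]
orange [([164, 181, 33, 69, 1165], [180.1, 211.9]), ([67, 220, 39, 56, 1516], [87.3, 247.0])]
top green []
blue [([349, 248, 6, 13, 35], [351.4, 254.2])]
orange []
180 [153, 154, 155, 156];200 [153, 154, 155, 156];220 [153, 154, 155, 156];240 [154, 155, 156, 157];260 [154, 155, 156, 157];280 [154, 155, 156, 157, 158];300 [155, 156, 157, 158];320 [155, 156, 157, 158];
caps [([389.0, 231.5], [86, 0, 27, 16, 364]), ([323.5, 237.5], [28, 7, 12, 12, 116]), ([356.4, 276.1], [62, 36, 10, 30, 135]), ([309.8, 276.2], [12, 43, 17, 17, 234]), ([409.9, 279.7], [112, 46, 17, 18, 235])]
```

View pics/c1.png

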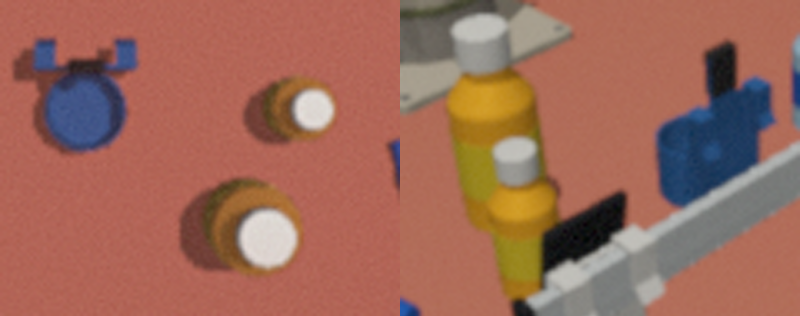

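The crop shows A at left crop (300,108): the cap is 12 px against 17 px for the other two, so A is the smallest and my choice. The holder stands with its cup at left crop (85,110), tab at (85,67), and hooks at (45,55) and (126,55), pointing away from the robot.

```bash
python3 - <<'E'
from h import *
import pickle
a,b=pickle.load(open('ab.pkl','rb'))
im=b['image'].astype(int)
print('juice',onz(b,323.5,237.5,.14), 'capdiam px/m',np.linalg.norm(onz(b,329.5,237.5,.14)-onz(b,317.5,237.5,.14)))
# rail edges: sub-pixel weighted centroid of brightness above red desk (use blue channel)
P=[]
for u in list(range(170,250,5))+list(range(276,335,5)):
    c=im[145:170,u,0].astype(float);c=np.clip(c-110,0,None);
    w=c*(np.abs(np.arange(145,170)-155.5)<4.5); P.append(onz(b,u,(w*np.arange(145,170)).sum()/w.sum(),.2))
P=np.array(P);k=np.polyfit(P[:,1],P[:,0],1);print('rail x=k*y+c',k,(P[:,0]-np.polyval(k,P[:,1])).std(),P[:,1].min(),P[:,1].max())
g=im[150:163,255:285,1]-im[150:163,255:285].max(axis=2)*0-im[150:163,255:285,2]
ys,xs=np.where(g>15);print('band px',len(xs),xs.mean()+255,ys.mean()+150,onz(b,xs.mean()+255,ys.mean()+150,.2))
print('band scene', onz(a,287.5,193.5,.2))
# blue holder
bl=(im[...,0]-im[...,2]>25)&(im[...,0]>60);bl[:212]=0;bl[255:]=0;bl[:,:235]=0;bl[:,275:]=0
n,l,s,c=cv2.connectedComponentsWithStats(bl.astype(np.uint8))
for i in range(1,n):
    if s[i][4]>8: print('blue',s[i],c[i].round(2),onz(b,*c[i],.119).round(4),onz(b,*c[i],.06).round(4))
dk=(im.max(axis=2)<60);dk[:218]=0;dk[232:]=0;dk[:,:246]=0;dk[:,266:]=0
ys,xs=np.where(dk);print('tab',len(xs),xs.min(),xs.max(),ys.min(),ys.max(),onz(b,xs.mean(),ys.mean(),.167))
ia=a['image'].astype(int);dk=ia.max(axis=2)<55;dk[:170]=0;dk[200:]=0;dk[:,:238]=0;dk[:,256:]=0
ys,xs=np.where(dk);print('tab scene',len(xs),xs.min(),xs.max(),ys.min(),ys.max())
# scene: juice cap
print('juice cap scene px(pred)',proj(a,onz(b,323.5,237.5,.14)))
print('rail end px: ',[onz(b,u,155.5,.2).round(3) for u in(126,378)])
for u,v in((150,170),(352,170),(200,236),(128,224),(190,120),(389,228)):print(u,v,onz(b,u,v,.14).round(3))
E
```

```text
juice [ 0.42879714 -0.18506068  0.14      ] capdiam px/m 0.033682228594691374
rail x=k*y+c [0.03673644 0.65477184] 0.00034079221853346154 -0.20309455474804622 0.232896553552436
band px 33 270.3030303030303 155.6969696969697 [ 0.65342634 -0.03848943  0.2       ]
band scene [ 0.65568917 -0.03581265  0.2       ]
blue [240 218   7   8  42] [243.   221.64] [0.4781 0.0401 0.119 ] [0.4793 0.0411 0.06  ]
blue [262 218   9   8  49] [267.12 221.71] [ 0.4765 -0.0286  0.119 ] [ 0.4777 -0.0306  0.06  ]
blue [244 228  23  22 412] [254.88 238.12] [0.4306 0.0072 0.119 ] [0.4298 0.0068 0.06  ]
tab 30 251 260 224 227 [0.46712008 0.00591215 0.167     ]
tab scene 93 242 249 174 188
juice cap scene px(pred) [183.73126017 204.16774823]
rail end px:  [array([0.661, 0.352, 0.2  ]), array([ 0.649, -0.331,  0.2  ])]
150 170 [0.629 0.3   0.14 ]
352 170 [ 0.618 -0.272  0.14 ]
200 236 [0.44  0.161 0.14 ]
128 224 [0.477 0.362 0.14 ]
190 120 [0.77  0.185 0.14 ]
389 228 [ 0.452 -0.37   0.14 ]
```

drive_tool([
  [1,[0,0,-0.1],-0.0235],
  [1,[0,0,-0.1],-0.0235],
  [1,[0,0,-0.1],-0.0235],
  [1,[0,0,-0.1],-0.0235],
  [1,[0,0,-0.1],-0.0235],
  [1,[0,0,-0.1],-0.0235],
  [1,[0,0,-0.1],-0.0235],
  [1,[0,0,-0.1],-0.0235],
  [1,[0,0,0],-0.004],
], grip_force=20)

```text
time_s: 1.0
ee_pos: [0.2341, -0.5799, 0.3035]
orientation: [2.195, 2.245, -0.001]
force: [0.7, -0.8, -0.0]
gripper_width: 0.087
finger_force: 0.0
```

```bash
cat > go.py <<'E'
from h import *
import sys
# usage: go.py x y z headingX_deg -> increment needed (units), in current tool axes
t=np.array([float(v) for v in sys.argv[1:4]]);s=sense();p=np.array(s['ee_pos']);r=R.from_rotvec(s['orientation']);M=r.as_matrix()
hd=np.degrees(np.arctan2(M[1,0],M[0,0]))
print('t %.1f'%s['time_s'],'p',p.round(4),'head %.2f'%hd,'tilt',M[2,:2].round(4),'w %.4f'%s['gripper_width'],'F',np.round(s['force'],1),'q',np.round(s['qpos'],2))
print('shift units',(M.T@(t-p)*10).round(3))
if len(sys.argv)>4: print('spin units',round((hd-float(sys.argv[4]))/360,4))
E
python3 go.py 0.4675 0.0062 0.29 88.5
```

```text
t 1.0 p [ 0.2341 -0.5799  0.3035] head 91.28 tilt [-0.0014  0.0007] w 0.0870 F [ 0.7 -0.8 -0. ] q [ 1.28  0.31 -0.22  1.32  0.07  1.51  1.09]
shift units [5.808 2.464 0.129]
spin units 0.0077
```

drive_tool([
  [1,[0.36,0.153,0],0.0077],
  [1,[0.36,0.153,0],0],
  [1,[0.36,0.153,0],0],
  [1,[0.36,0.153,0],0],
  [1,[0.36,0.153,0],0],
  [1,[0.36,0.153,0],0],
  [1,[0.36,0.153,0],0],
  [1,[0.36,0.153,0],0],
  [1,[0.36,0.153,0],0],
  [1,[0.36,0.153,0],0],
  [1,[0.36,0.153,0],0],
  [1,[0.36,0.153,0],0],
  [1,[0.36,0.153,0],0],
  [1,[0.36,0.153,0],0],
  [1,[0.36,0.153,0],0],
  [1,[0.3,0.1,0],0],
  [1,[0,0,0],0],
  [1,[0,0,0],0],
])

```text
time_s: 2.8
ee_pos: [0.488, -0.0158, 0.3018]
orientation: [-2.254, -2.187, 0.001]
force: [-0.6, -0.6, -0.4]
gripper_width: 0.0869
finger_force: 0.0
```

```bash
python3 go.py 0.4675 0.0062 0.129 88.5;python3 - <<'E'
from h import *
d=shot('wrist','w1');print(d['mtx'])
E
```

```text
t 2.8 p [ 0.488  -0.0158  0.3018] head 88.27 tilt [ 0.0001 -0.001 ] w 0.0869 F [-0.6 -0.6 -0.4] q [ 0.71  0.04 -0.79  1.65  0.03  1.47 -0.11]
shift units [ 0.213 -0.209  1.729]
spin units -0.0006
[[297.31863964   0.         254.90972589]
 [  0.         297.31863964 194.92190742]
 [  0.           0.           1.        ]]
```

View pics/w1.png

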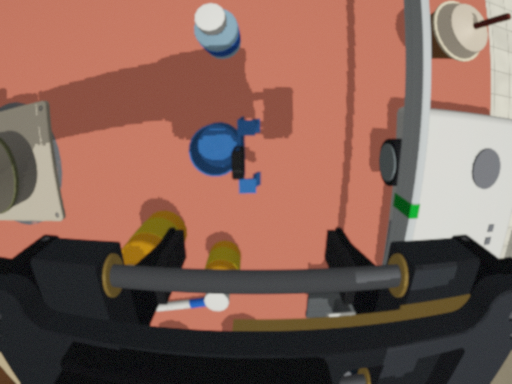

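Wrist view: tab at (238,163), hooks at (249,127) and (250,184), cup at (216,149), band at (407,205). I'll refine the positions from these.

```bash
python3 - <<'E'
from h import *
d=shot('wrist')
im=d['image'].astype(int)
dk=im.max(axis=2)<50;dk[:135]=0;dk[190:]=0;dk[:,:225]=0;dk[:,255:]=0
ys,xs=np.where(dk);print('tab',len(xs),xs.min(),xs.max(),ys.min(),ys.max())
print('tab top ctr, from right edge side', [onz(d,u,v,.167,True).round(4) for u,v in((xs.min(),ys.mean()),(xs.mean(),ys.mean()),(xs.max(),ys.mean()))])
bl=(im[...,0]-im[...,2]>40)&(im[...,0]>70);bl[:100]=0;bl[210:]=0;bl[:,:180]=0;bl[:,280:]=0
n,l,s,c=cv2.connectedComponentsWithStats(bl.astype(np.uint8))
for i in range(1,n):
    if s[i][4]>20: print('blue',s[i],onz(d,*c[i],.119,True).round(4),onz(d,*c[i],.06,True).round(4))
g=(im[...,1]-im[...,2]>60)&(im[...,1]-im[...,0]>40);g[:180]=0;g[230:]=0;g[:,:380]=0;g[:,430:]=0
ys,xs=np.where(g);print('band',len(xs),onz(d,xs.mean(),ys.mean(),.2,True))
E
```

```text
tab 323 232 243 145 176
tab top ctr, from right edge side [array([0.4667, 0.0108, 0.167 ]), array([0.4728, 0.0106, 0.167 ]), array([0.4778, 0.0104, 0.167 ])]
blue [ 190  118   69   57 2279] [0.4478 0.0214 0.119 ] [0.4404 0.0138 0.06  ]
blue [239 172  21  20 278] [ 0.4818 -0.0258  0.119 ] [ 0.4802 -0.0415  0.06  ]
band 278 [ 0.64573998 -0.03315486  0.2       ]
```

drive_tool([
  [1,[0.223,-0.19,0.2],0],
  [1,[0,0,0.3],0],
  [1,[0,0,0.3],0],
  [1,[0,0,0.3],0],
  [1,[0,0,0.25],0],
  [1,[0,0,0.2],0],
  [1,[0,0,0.12],0],
  [1,[0,0,0.06],0],
  [1,[0,0,0],0],
  [1,[0,0,0],0],
  [0.5,[0,0,0],0],
  [0.3,[0,0,0],0],
  [0.2,[0,0,0],0],
  [0,[0,0,0],0],
  [0,[0,0,0],0],
  [0,[0,0,0],0],
  [0,[0,0,0],0],
  [0,[0,0,0],0],
], grip_force=30)

```text
time_s: 4.7
ee_pos: [0.4699, 0.0069, 0.1295]
orientation: [2.253, 2.189, -0.0]
force: [-0.7, 0.1, -0.9]
gripper_width: 0.0311
finger_force: 0.0
```

```bash
python3 go.py 0.4675 0.0062 0.284 87.9
```

```text
t 4.7 p [0.4699 0.0069 0.1295] head 88.34 tilt [-0. -0.] w 0.0311 F [-0.7  0.1 -0.9] q [ 0.67  0.14 -0.82  1.94  0.12  1.11 -0.23]
shift units [-0.007 -0.024 -1.545]
spin units 0.0012
```

drive_tool([
  [0,[0,0,0],0],
  [0,[0,0,0],0],
  [0,[0,0,0],0],
  [0,[0,0,0],0],
  [0,[0,0,0],0],
])

```text
time_s: 5.2
ee_pos: [0.4699, 0.0068, 0.1295]
orientation: [2.253, 2.189, 0.0]
force: [0.3, 1.0, 0.2]
gripper_width: 0.0119
finger_force: 30.0
```

drive_tool([
  [0,[0,0,-0.1],0],
  [0,[0,0,-0.2],0],
  [0,[0,0,-0.3],0],
  [0,[0,0,-0.3],0],
  [0,[0,0,-0.3],0],
  [0,[0,0,-0.25],0],
  [0,[0,0,-0.1],0],
  [0,[0.1,-0.2,0],0.0012],
  [0,[0.12,-0.3,0],0],
  [0,[0.12,-0.3,0],0],
  [0,[0.12,-0.3,0],0],
  [0,[0.05,-0.2,0],0],
  [0,[0,-0.1,0],0],
  [0,[0,0,0],0],
  [0,[0,0,0],0],
  [0,[0,0,0],0],
])

```text
time_s: 6.8
ee_pos: [0.3324, 0.0625, 0.2844]
orientation: [-2.261, -2.18, -0.0]
force: [0.6, 0.4, -2.7]
gripper_width: 0.0118
finger_force: 30.0
```

```bash
python3 go.py 0.6456 0.063 0.2845 87.9; python3 - <<'E'
from h import *
a=shot('scene','s2');b=shot('top','t2');w=shot('wrist')
import pickle;pickle.dump((a,b,w),open('ab2.pkl','wb'))
c1=cv2.resize(b['image'][130:200,210:290],(400,350),interpolation=cv2.INTER_CUBIC)
c2=cv2.resize(a['image'][110:240,200:350],(404,350),interpolation=cv2.INTER_CUBIC)
c3=w['image'][:240]
cv2.imwrite('pics/c2.png',np.vstack([np.hstack([c1,c2])[:,:800],cv2.copyMakeBorder(c3,0,0,0,800-512,0)]))
im=b['image'].astype(int)
for u in(180,200,300,320): print(u,[tuple(x) for x in im[150:164,u]])
E
```

```text
t 6.8 p [0.3324 0.0625 0.2844] head 87.89 tilt [ 0.0008 -0.0005] w 0.0118 F [ 0.6  0.4 -2.7] q [ 0.68 -0.42 -0.72  1.97 -0.27  1.49 -0.01]
shift units [ 1.20e-01  3.13e+00 -2.00e-03]
spin units -0.0
180 [(np.int64(85), np.int64(99), np.int64(180)), (np.int64(88), np.int64(101), np.int64(177)), (np.int64(131), np.int64(137), np.int64(181)), (np.int64(169), np.int64(169), np.int64(186)), (np.int64(187), np.int64(187), np.int64(193)), (np.int64(189), np.int64(188), np.int64(192)), (np.int64(156), np.int64(154), np.int64(156)), (np.int64(89), np.int64(87), np.int64(98)), (np.int64(73), np.int64(84), np.int64(137)), (np.int64(85), np.int64(96), np.int64(174)), (np.int64(90), np.int64(105), np.int64(183)), (np.int64(86), np.int64(100), np.int64(178)), (np.int64(85), np.int64(100), np.int64(177)), (np.int64(88), np.int64(101), np.int64(178))]
200 [(np.int64(84), np.int64(99), np.int64(178)), (np.int64(83), np.int64(99), np.int64(177)), (np.int64(100), np.int64(109), np.int64(173)), (np.int64(152), np.int64(152), np.int64(179)), (np.int64(193), np.int64(191), np.int64(198)), (np.int64(194), 
[... 996 characters left out ...]
)), (np.int64(94), np.int64(106), np.int64(181))]
320 [(np.int64(93), np.int64(105), np.int64(182)), (np.int64(92), np.int64(107), np.int64(182)), (np.int64(92), np.int64(105), np.int64(180)), (np.int64(88), np.int64(101), np.int64(179)), (np.int64(103), np.int64(111), np.int64(171)), (np.int64(153), np.int64(155), np.int64(176)), (np.int64(195), np.int64(192), np.int64(199)), (np.int64(199), np.int64(198), np.int64(201)), (np.int64(159), np.int64(161), np.int64(162)), (np.int64(95), np.int64(96), np.int64(102)), (np.int64(72), np.int64(75), np.int64(107)), (np.int64(86), np.int64(99), np.int64(160)), (np.int64(90), np.int64(103), np.int64(177)), (np.int64(87), np.int64(102), np.int64(180))]
```

View pics/c2.png

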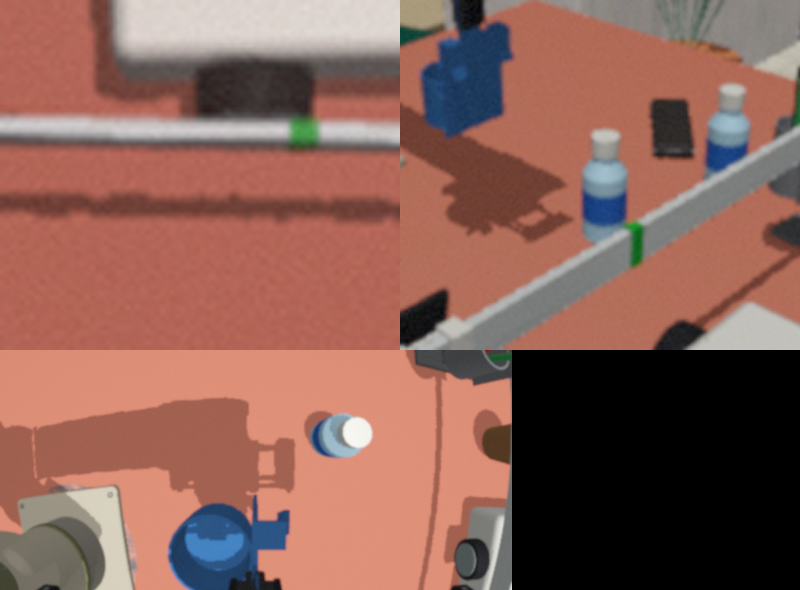

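The crop shows the holder upright in the grip (scene crop (465,80)). It is over the robot side because I shifted the wrong way in tool y. The rail's bright top is rows 153–156 in the top view. I'll move on to the hover point above the rail.

drive_tool([
  [0,[0.02,0.15,0],0],
  [0,[0.02,0.3,0],0],
  [0,[0.02,0.35,0],0],
  [0,[0.02,0.35,0],0],
  [0,[0.01,0.35,0],0],
  [0,[0.01,0.35,0],0],
  [0,[0.01,0.35,0],0],
  [0,[0.01,0.35,0],0],
  [0,[0,0.3,0],0],
  [0,[0,0.2,0],0],
  [0,[0,0.08,0],0],
  [0,[0,0,0],0],
  [0,[0,0,0],0],
  [0,[0,0,0],0],
])

```text
time_s: 8.35
ee_pos: [0.6443, 0.0634, 0.285]
orientation: [2.261, 2.18, 0.0]
force: [0.3, -0.2, -2.2]
gripper_width: 0.0115
finger_force: 30.0
```

```bash
python3 go.py 0.6456 0.063 0.2845 87.9; python3 - <<'E'
from h import *
a=shot('scene');b=shot('top');w=shot('wrist')
import pickle;pickle.dump((a,b,w),open('ab3.pkl','wb'))
p=proj(a,[.655,.06,.23]).astype(int);q=proj(b,[.655,.06,.23]).astype(int);print(p,q)
def cr(d,c,f,r):
    x0,y0=c[0]-r,c[1]-r;return cv2.resize(d['image'][y0:y0+2*r,x0:x0+2*r],(400,400),interpolation=cv2.INTER_CUBIC),(x0,y0)
i1,o1=cr(a,p,0,50);print(o1)
cv2.imwrite('pics/c3.png',np.hstack([i1,cv2.resize(w['image'][60:260,200:400],(400,400))]))
E
```

```text
t 8.3 p [0.6443 0.0634 0.285 ] head 87.92 tilt [-0.0004  0.0005] w 0.0115 F [ 0.3 -0.2 -2.2] q [ 0.43  0.5  -0.9   1.26  0.39  1.56 -0.44]
shift units [-0.004  0.013  0.005]
spin units 0.0
[311 168] [233 154]
(np.int64(261), np.int64(118))
```

View pics/c3.png

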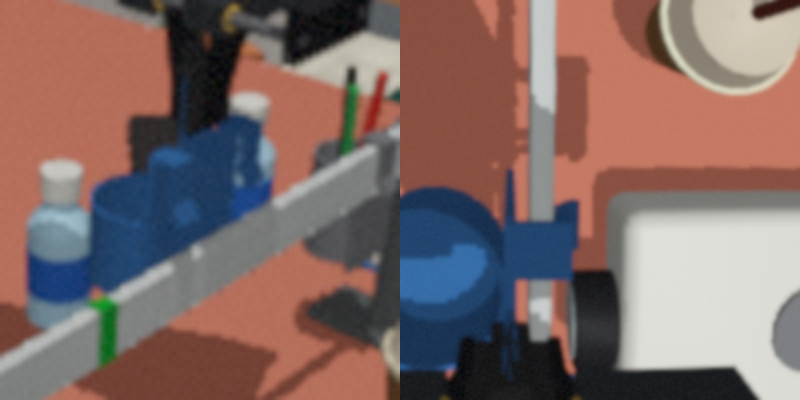

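The wrist crop (right half) shows the bar at crop x 528–553, between the plate at about 510 and the lip at 575 of the left hook. The lips clear the bar. I'll check numerically with rays.

```bash
python3 - <<'E'
from h import *
import pickle
a,b,w=pickle.load(open('ab3.pkl','rb'))
im=w['image'].astype(float)
P=[]
for v in list(range(64,150,6)):
    c=im[v,255:290,0];g=np.gradient(cv2.GaussianBlur(c[None],(3,1),0)[0]);e0=255+g[:18].argmax();e1=255+18+g[18:].argmin()
    A=onz(w,e0,v,.2,True);B=onz(w,e1,v,.2,True);P.append([(A[0]+B[0])/2,(A[1]+B[1])/2,B[0]-A[0]])
P=np.array(P);print(P[::3].round(4));k=np.polyfit(P[:,1],P[:,0],1);print(k,np.polyval(k,.063),P[:,2].mean())
# hook left/right in wrist at row ~ 185
for u in(251,254,258,286,288): print(u,onz(w,u,188,.274,True).round(4))
ia=a['image'].astype(int)
# scene rail top-face/band: band top edge pixels
g=(ia[...,1]-ia[...,2]>40)&(ia[...,1]-ia[...,0]>30);g[:180]=0;g[215:]=0;g[:,:278]=0;g[:,298:]=0
ys,xs=np.where(g);print('scene band',xs.min(),xs.max(),ys.min(),ys.max(),proj(a,[.6534,-.037,.2]),proj(a,[.6584,-.037,.2]),proj(a,[.6484,-.037,.2]))
for u in range(xs.min(),xs.max()+1):print(u,ys[xs==u].min(),ys[xs==u].max(),end='; ')
E
```

```text
[[0.6634 0.1799 0.0106]
 [0.6624 0.1649 0.0098]
 [0.6624 0.1499 0.0106]
 [0.6615 0.135  0.0099]
 [0.6607 0.12   0.0108]]
[0.03556481 0.65677739] 0.659017974913606 0.010110472257792876
251 [0.6444 0.0969 0.274 ]
254 [0.6462 0.0968 0.274 ]
258 [0.6486 0.0967 0.274 ]
286 [0.6655 0.0961 0.274 ]
288 [0.6667 0.0961 0.274 ]
scene band 283 289 192 208 [286.45505017 193.35406954] [288.06334651 194.10434438] [284.85782198 192.60895803]
283 193 194; 284 193 194; 285 193 195; 286 193 208; 287 192 208; 288 193 207; 289 193 206;
```

drive_tool([
  [0,[0,0.025,0.05],0],
  [0,[0,0,0.1],0],
  [0,[0,0,0.1],0],
  [0,[0,0,0.1],0],
  [0,[0,0,0.1],0],
  [0,[0,0,0.03],0],
  [0,[0,0,0],0],
])

```text
time_s: 9.2
ee_pos: [0.6477, 0.063, 0.236]
orientation: [2.262, 2.18, 0.0]
force: [3.1, -0.5, -2.5]
gripper_width: 0.012
finger_force: 30.0
```

drive_tool([
  [0,[0,0.006,0.04],0],
  [0,[0,0.006,0.04],0],
  [0,[0,0,0.04],0],
  [0,[0,0,0.03],0],
  [0,[0,0,0],0],
])

```text
time_s: 9.7
ee_pos: [0.6484, 0.0632, 0.221]
orientation: [-2.261, -2.18, 0.001]
force: [-0.4, -0.6, -1.8]
gripper_width: 0.0121
finger_force: 30.1
```

drive_tool([
  [0,[0,0,0.03],0],
  [0,[0,0,0.02],0],
  [0,[0,0,0.01],0],
  [0,[0,0,0.01],0],
  [0,[0,0,0],0],
])

```text
time_s: 10.2
ee_pos: [0.6487, 0.0632, 0.2147]
orientation: [2.262, 2.18, 0.0]
force: [0.6, -0.2, -1.8]
gripper_width: 0.0121
finger_force: 30.1
```

drive_tool([
  [0,[0,0,0.01],0],
  [0,[0,0,0.01],0],
  [0,[0,0,0],0],
  [0,[0,0,0],0],
])

```text
time_s: 10.6
ee_pos: [0.6488, 0.0632, 0.2145]
orientation: [2.261, 2.179, 0.001]
force: [-6.8, -1.0, 11.8]
gripper_width: 0.0118
finger_force: 30.1
```

drive_tool([
  [0,[0,0,0],0],
  [0,[0,0,-0.008],0],
  [0,[0,0,0],0],
  [0,[-0.05,0,0],0],
  [0,[-0.1,0,0],0],
  [0,[-0.12,0,0],0],
  [0,[-0.12,0,0],0],
  [0,[-0.12,0,0],0],
  [0,[-0.12,0,0],0],
  [0,[-0.1,0,0],0],
  [0,[-0.08,0,0],0],
  [0,[-0.04,0,0],0],
  [0,[0,0,0],0],
  [0,[0,0,0],0],
])

```text
time_s: 12.0
ee_pos: [0.6464, -0.0215, 0.2145]
orientation: [2.261, 2.18, 0.003]
force: [-0.5, 1.4, 6.3]
gripper_width: 0.0117
finger_force: 30.0
```

```bash
python3 go.py 0.6535 -0.037 0.2145 87.9; python3 - <<'E'
from h import *
a=shot('scene');b=shot('top');w=shot('wrist')
import pickle;pickle.dump((a,b,w),open('ab4.pkl','wb'))
p=proj(a,[.655,-.03,.2]).astype(int);print(p)
i1=cv2.resize(a['image'][p[1]-40:p[1]+40,p[0]-40:p[0]+40],(480,480),interpolation=cv2.INTER_CUBIC)
i2=cv2.resize(b['image'][130:180,245:295],(320,320),interpolation=cv2.INTER_CUBIC)
cv2.imwrite('pics/c4.png',np.hstack([i1,cv2.copyMakeBorder(i2,0,160,0,0,0)]))
E
```

```text
t 12.0 p [ 0.6464 -0.0215  0.2145] head 87.91 tilt [0.0005 0.0025] w 0.0117 F [-0.5  1.4  6.3] q [ 0.57  0.52 -0.88  1.38  0.4   1.42 -0.33]
shift units [-0.152  0.077  0.   ]
spin units 0.0
[288 192]
```

View pics/c4.png

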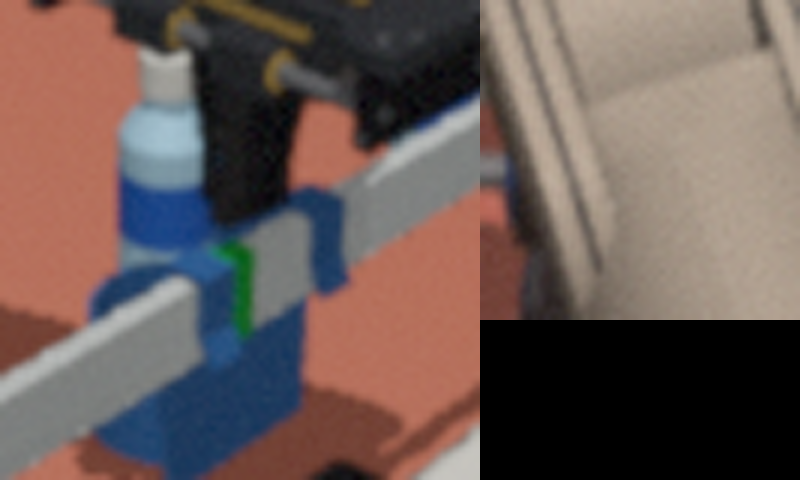

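The scene crop shows both hooks over the bar: left lip at about (219,300), right lip at (328,250), band at (243,290). The holder still has to move towards −y. I'll work out the offset.

```bash
cat > off.py <<'E'
from h import *
def ony(d,u,v,dx):
    # intersect plane x = .6565+.036*y+dx
    o,r=ray(d,u,v);t=(.6560+dx-o[0]+.036*o[1])/(r[0]-.036*r[1]);return o+t*r
E
python3 - <<'E'
from off import *
import pickle
a,b,w=pickle.load(open('ab4.pkl','rb'))
f=lambda u,v,dx:ony(a,248+u/6-.4,152+v/6-.4,dx).round(4)
print('band L/R',f(232,295,.005),f(254,290,.005),'topband',onz(a,248+228/6-.4,152+250/6-.4,.2))
print('left lip',f(200,300,.0105),f(236,285,.0105),'right lip',f(313,260,.0105),f(345,240,.0105))
E
```

```text
band L/R [ 0.6594 -0.0443  0.1847] [ 0.6599 -0.0305  0.1805] topband [ 0.65161551 -0.03808411  0.2       ]
left lip [ 0.664  -0.0703  0.1974] [ 0.6647 -0.0488  0.1942] right lip [6.665e-01 1.000e-04 1.833e-01] [0.6673 0.0212 0.1835]
```

drive_tool([
  [0,[-0.03,0,0],0],
  [0,[-0.04,0,0],0],
  [0,[-0.04,0,0],0],
  [0,[-0.03,0,0],0],
  [0,[0,0,0],0],
  [0,[0,0,0],0],
  [0,[0,0,0],0],
  [0,[0,0,0],0],
])

```text
time_s: 12.95
ee_pos: [0.6459, -0.0348, 0.2145]
orientation: [2.26, 2.181, 0.004]
force: [-0.8, 2.6, 6.1]
gripper_width: 0.0116
finger_force: 30.0
```

```bash
python3 go.py 0.6535 -0.0355 0.2145 87.9; python3 - <<'E'
from off import *
a=shot('scene');x0,y0=248,152
im=a['image'].astype(int)
g=(im[...,1]-im[...,2]>40)&(im[...,1]-im[...,0]>30)
bl=(im[...,0]-im[...,2]>35)
S=range(190,216)
for v in (190,195,198,200,202,204,206): print(v,'green',np.where(g[v,250:330])[0]+250,'blue',np.where(bl[v,250:330])[0]+250)
i1=cv2.resize(im[y0:y0+80,x0:x0+80].astype(np.uint8),(480,480),interpolation=cv2.INTER_CUBIC);cv2.imwrite('pics/c5.png',i1)
E
```

```text
t 12.9 p [ 0.6459 -0.0348  0.2145] head 87.95 tilt [0.0011 0.0026] w 0.0116 F [-0.8  2.6  6.1] q [ 0.59  0.52 -0.87  1.38  0.4   1.42 -0.31]
shift units [-0.005  0.077  0.001]
spin units 0.0002
190 green [] blue [268 269 270 271 272 273 274 275 276 277 278 279 288 289 296 297 298 299
 300 301]
195 green [285 286 287 288 289] blue [270 271 272 273 274 275 276 277 278 279 280 297 298 299 300]
198 green [286 287 288 289] blue [269 270 271 272 273 274 275 276 277 278 279 280 281 282 296 297 298 299
 300 301]
200 green [286 287 288 289] blue [264 265 266 267 268 269 270 271 272 275 276 277 278 279 280 281 282 297
 298 299 300 301]
202 green [286 287 288 289] blue [261 262 263 264 265 266 267 268 277 278 279 280 281 282 298 299]
204 green [286 287 288 289] blue [260 261 262 263 264 278 279 280 281 282]
206 green [286 287 288 289] blue [260 277 278 279 280 281 282 292 293 294]
```

View pics/c5.png

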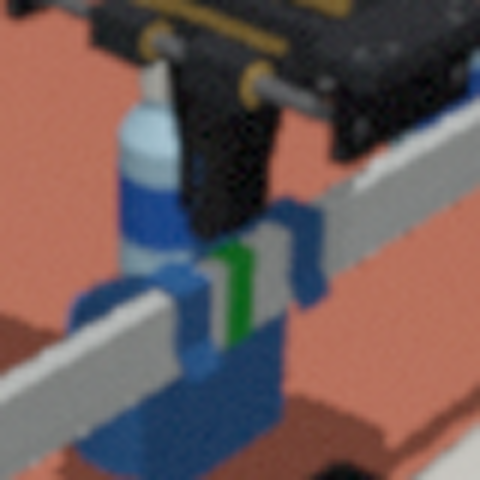

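Both hooks are on the bar: left lip at crop (195,310), right lip at (308,260), band at (241,295), roughly centred. Computing the residual.

```bash
python3 - <<'E'
from off import *
a=shot('scene')
f=lambda u,v,dx:ony(a,248+u/6-.4,152+v/6-.4,dx)[1]
B=(f(229,300,.005)+f(253,290,.005))/2;L=(f(177,315,.0105)+f(213,300,.0105))/2;Rr=(f(293,270,.0105)+f(326,255,.0105))/2
print(B,f(253,290,.005)-f(229,300,.005),L,Rr,(L+Rr)/2-B)
E
```

```text
-0.03862830134044498 0.01490524260564785 -0.0730731408764948 -0.0020436430682448936 0.0010699093680751337
```

drive_tool([
  [0.2,[0,0,0],0],
  [0.4,[0,0,0],0],
  [0.5,[0,0,0],0],
  [0.5,[0,0,0],0],
  [0.5,[0,0,0],0],
  [0.5,[0,0,0],0],
  [0.6,[0,0,-0.1],0],
  [0.6,[0,0,-0.2],0],
  [0.6,[0,0,-0.3],0],
  [0.6,[0,0,-0.3],0],
  [0.6,[0,0,-0.3],0],
  [0.6,[0,0,0],0],
  [0.6,[0,0,0],0],
])

```text
time_s: 14.35
ee_pos: [0.6453, -0.0354, 0.3343]
orientation: [2.261, 2.18, 0.002]
force: [-0.2, 0.1, -0.4]
gripper_width: 0.0522
finger_force: 0.0
```

```bash
python3 go.py 0.4288 -0.1851 0.30 178; python3 - <<'E'
from off import *
a=shot('scene');w=shot('wrist','w5');im=a['image'].astype(int)
g=(im[...,1]-im[...,2]>40)&(im[...,1]-im[...,0]>30);bl=(im[...,0]-im[...,2]>35)
for v in (195,198,200,202): print(v,'green',np.where(g[v,250:330])[0]+250,'blue',np.where(bl[v,250:330])[0]+250)
cv2.imwrite('pics/c6.png',np.hstack([cv2.resize(im[140:240,240:320].astype(np.uint8),(384,480),interpolation=cv2.INTER_CUBIC),cv2.resize(w['image'][80:280,100:273],(415,480))]))
E
```

```text
t 14.3 p [ 0.6453 -0.0354  0.3343] head 87.91 tilt [0.     0.0016] w 0.0522 F [-0.2  0.1 -0.4] q [ 0.56  0.48 -0.89  1.17  0.37  1.65 -0.27]
shift units [-1.574 -2.11   0.34 ]
spin units -0.2502
195 green [285 286 287 288 289] blue [270 271 272 273 274 275 276 277 278 279 280 296 297 298 299 300 301]
198 green [286 287 288 289] blue [271 272 273 274 275 276 277 278 279 280 281 282 296 297 298 299 300 301]
200 green [286 287 288 289] blue [270 271 272 276 277 278 279 280 281 282 297 298 299 300 301]
202 green [286 287 288 289] blue [265 266 267 268 277 278 279 280 281 282]
```

View pics/c6.png

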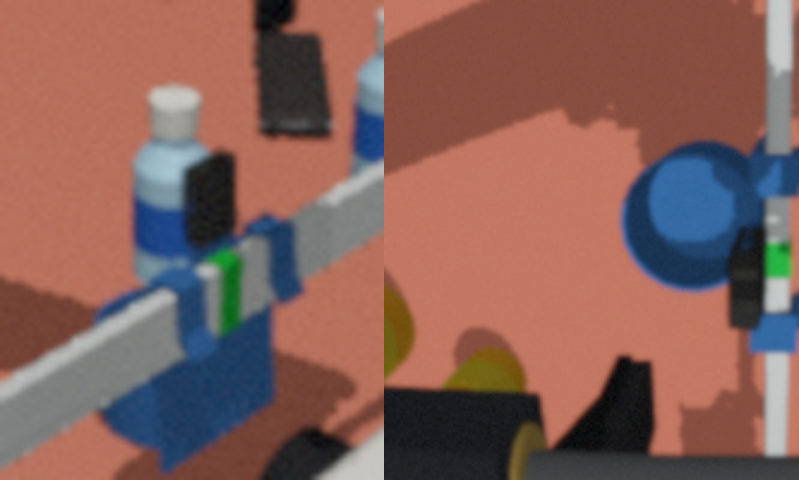

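Left crop: the holder hangs by both hooks, lips at (195,310) and (282,260), with the band at (226,290) between them. Right crop: cup rim centred at about (697,215), tab at (743,280). Now I'll turn the tool by 90° for the bottle and check the cup and juice coordinates.

drive_tool([
  [0.7,[0,0,0],-0.0228],
  [0.7,[0,0,0],-0.0228],
  [0.7,[0,0,0],-0.0228],
  [0.7,[0,0,0],-0.0228],
  [0.7,[0,0,0],-0.0228],
  [0.7,[0,0,0],-0.0228],
  [0.7,[0,0,0],-0.0228],
  [0.7,[0,0,0],-0.0228],
  [0.7,[0,0,0],-0.0228],
  [0.7,[0,0,0],-0.0228],
  [0.7,[0,0,0],-0.0222],
  [0.7,[0,0,0],0],
  [0.7,[0,0,0],0],
])

```text
time_s: 15.75
ee_pos: [0.6449, -0.0358, 0.3326]
orientation: [-0.062, -3.14, -0.0]
force: [-0.0, 0.3, -0.7]
gripper_width: 0.0607
finger_force: 0.0
```

```bash
python3 go.py 0.4288 -0.1851 0.28 178; python3 - <<'E'
from off import *
w=shot('wrist','w6');im=w['image'].astype(int)
bl=(im[...,0]-im[...,2]>25);bl=bl.astype(np.uint8)
n,l,s,c=cv2.connectedComponentsWithStats(bl)
for i in range(1,n):
    if s[i][4]>200: print('blue',s[i],c[i])
h,sat,v=cv2.split(cv2.cvtColor(w['image'],cv2.COLOR_BGR2HSV))
m=((sat<50)&(v>190)).astype(np.uint8);n,l,s,c=cv2.connectedComponentsWithStats(m)
for i in range(1,n):
    if 100<s[i][4]<3000: print('white',s[i],c[i].round(1),onz(w,*c[i],.14,True).round(4))
E
```

```text
t 15.8 p [ 0.6449 -0.0358  0.3326] head 177.75 tilt [0.0011 0.0001] w 0.0607 F [-0.   0.3 -0.7] q [ 0.69  0.58 -1.16  1.16  0.54  1.7   1.2 ]
shift units [ 2.1   -1.577  0.528]
spin units -0.0007
blue [100   4  12  25 216] [105.65277778  16.10648148]
blue [ 358   11   49   41 1180] [378.84322034  33.75169492]
blue [ 458   56   46   29 1115] [480.20538117  70.75784753]
blue [ 212  115   87   91 4428] [255.16350497 160.03703704]
blue [  0 203  56  51 828] [ 28.62439614 218.79951691]
white [118   3  23  23 426] [129.3  13.9] [ 0.432  -0.1832  0.14  ]
white [397   8  22  24 384] [407.6  19.2] [0.4455 0.1691 0.14  ]
white [  17   41   33   49 1224] [33.3 65. ] [ 0.4681 -0.3439  0.14  ]
white [478 105  34  38 972] [495.4 123.7] [0.5756 0.3316 0.14  ]
white [494 139  18  16 182] [504.6 146.4] [0.6095 0.3592 0.14  ]
white [ 65 140  45  15 491] [ 88.7 146.4] [ 0.5979 -0.2544  0.14  ]
white [ 55 188  28  17 209] [ 74.5 196.8] [ 0.6669 -0.2933  0.14  ]
white [ 85 191 120   9 843] [144.5 195. ] [ 0.6685 -0.1799  0.14  ]
white [381 191 101   8 661] [427.8 194.5] [0.6829 0.2074 0.14  ]
white [377 222  44  20 104] [397.6 228.4] [0.7314 0.1637 0.14  ]
white [ 178  294  141   34 2471] [250.3 307.4] [ 0.8498 -0.0495  0.14  ]
```

View pics/w6.png

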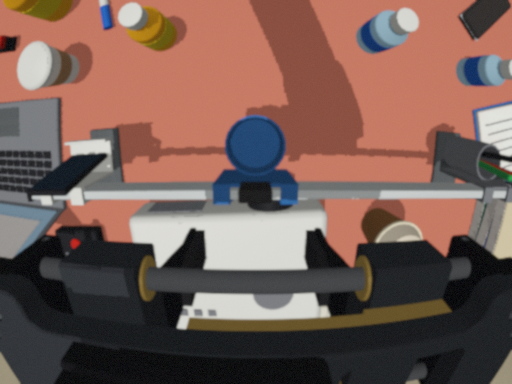

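The wrist view shows the cup rim centred at (255,146), the holder centred on the bar, and the juice cap at (129,14).

```bash
python3 - <<'E'
from h import *
w=shot('wrist');print(onz(w,255.5,146,.142,True),[onz(w,u,v,.142,True).round(4) for u,v in((225,146),(286,146),(255.5,115.5))])
E
```

```text
[ 0.61274186 -0.03279161  0.142     ] [array([ 0.6111, -0.0691,  0.142 ]), array([0.6139, 0.0036, 0.142 ]), array([ 0.5764, -0.0314,  0.142 ])]
```

drive_tool([
  [0.7,[0.1,-0.07,0],-0.0007],
  [0.7,[0.25,-0.19,0],0],
  [0.7,[0.3,-0.22,0],0],
  [0.7,[0.3,-0.22,0],0],
  [0.7,[0.3,-0.22,0],0],
  [0.7,[0.3,-0.22,0],0],
  [0.7,[0.3,-0.22,0],0],
  [0.7,[0.17,-0.14,0.1],0],
  [0.7,[0.05,-0.05,0.1],0],
  [0.7,[0,0,0],0],
  [0.7,[0,0,0],0],
])

```text
time_s: 16.95
ee_pos: [0.4405, -0.1791, 0.3144]
orientation: [0.047, 3.14, -0.0]
force: [-0.1, 0.3, -0.6]
gripper_width: 0.0608
finger_force: 0.0
```

```bash
python3 go.py 0.43 -0.1845 0.117 178; python3 - <<'E'
from h import *
w=shot('wrist','w7')
h,sat,v=cv2.split(cv2.cvtColor(w['image'],cv2.COLOR_BGR2HSV))
m=((sat<50)&(v>150)).astype(np.uint8);n,l,s,c=cv2.connectedComponentsWithStats(m)
for i in range(1,n):
    if 200<s[i][4]<6000: print('white',s[i],c[i].round(1),onz(w,*c[i],.14,True).round(4))
E
```

```text
t 16.9 p [ 0.4405 -0.1791  0.3144] head 178.27 tilt [-0.0011 -0.    ] w 0.0608 F [-0.1  0.3 -0.6] q [ 1.68  0.07 -1.41  1.64  0.07  1.49  1.8 ]
shift units [ 0.105 -0.057  1.973]
spin units 0.0007
white [ 271   50   49   47 1818] [295.1  73.2] [ 0.3243 -0.1301  0.14  ]
white [166  52  21  56 587] [175.9  79.1] [ 0.3248 -0.2638  0.14  ]
white [ 35  66  30  41 973] [49.3 86. ] [ 0.307  -0.4434  0.14  ]
white [236 153  28  28 613] [249.6 166.6] [ 0.43   -0.1838  0.14  ]
white [  90  158   50   56 2179] [114.3 185.5] [ 0.4467 -0.3562  0.14  ]
white [482 164  16  23 280] [489.3 175.1] [0.444  0.1673 0.14  ]
white [  0 227  19  32 469] [  8.  243.9] [ 0.5389 -0.5993  0.14  ]
```

```bash
python3 - <<'E'
from h import *
w=shot('wrist');t=shot('top');E=np.array(w['extrinsics']);print('cam',-E[:3,:3].T@E[:3,3],'big',onz(t,309.8,276.2,.196),'tcp',sense()['ee_pos'])
E
```

```text
cam [ 0.35941145 -0.17569985  0.47537376] big [ 0.32748051 -0.13691561  0.196     ] tcp [ 0.4409588  -0.17857553  0.31456372]
```

drive_tool([
  [0.7,[0.105,-0.05,0.1],0],
  [0.7,[0,0,0.2],0],
  [0.7,[0,0,0.2],0],
  [0.7,[0,0,0],0],
])

```text
time_s: 17.5
ee_pos: [0.4289, -0.1834, 0.2626]
orientation: [-0.045, -3.14, -0.004]
force: [0.4, -0.0, -0.0]
gripper_width: 0.0608
finger_force: 0.0
```

```bash
python3 go.py 0.43 -0.1842 0.117 178
```

```text
t 17.5 p [ 0.4289 -0.1834  0.2626] head 178.37 tilt [0.0009 0.0025] w 0.0608 F [ 0.4 -0.  -0. ] q [ 1.71  0.06 -1.41  1.75  0.06  1.39  1.83]
shift units [-0.012 -0.012  1.456]
spin units 0.001
```

drive_tool([
  [0.7,[-0.005,-0.01,0.2],0.001],
  [0.7,[0,0,0.3],0],
  [0.7,[0,0,0.3],0],
  [0.7,[0,0,0.25],0],
  [0.7,[0,0,0.2],0],
  [0.7,[0,0,0.1],0],
  [0.7,[0,0,0],0],
  [0.7,[0,0,0],0],
])

```text
time_s: 18.3
ee_pos: [0.4308, -0.1854, 0.1303]
orientation: [0.056, 3.139, 0.0]
force: [0.7, 0.6, 0.6]
gripper_width: 0.0611
finger_force: 0.0
```

```bash
python3 go.py 0.43 -0.1842 0.117 178
```

```text
t 18.3 p [ 0.4308 -0.1854  0.1303] head 177.94 tilt [-0.0021  0.0001] w 0.0611 F [0.7 0.6 0.6] q [ 1.49  0.29 -1.29  1.93  0.3   1.15  1.61]
shift units [0.009 0.012 0.133]
spin units -0.0002
```

drive_tool([
  [0.7,[0.006,0.01,0.08],0],
  [0.7,[0,0,0.045],0],
  [0.7,[0,0,0],0],
  [0.5,[0,0,0],0],
  [0.4,[0,0,0],0],
  [0.2,[0,0,0],0],
  [0.2,[0,0,0],0],
  [0.2,[0,0,0],0],
  [0.2,[0,0,0],0],
  [0.2,[0,0,0],0],
  [0.2,[0,0,0],0],
], grip_force=20)

```text
time_s: 19.4
ee_pos: [0.4294, -0.1846, 0.1167]
orientation: [0.057, 3.14, -0.0]
force: [-0.2, 0.3, 1.0]
gripper_width: 0.0335
finger_force: 20.0
```

```bash
python3 go.py 0.614 -0.036 0.33 178
```

```text
t 19.4 p [ 0.4294 -0.1846  0.1167] head 177.90 tilt [-0.001  -0.0001] w 0.0335 F [-0.2  0.3  1. ] q [ 1.47  0.3  -1.28  1.95  0.32  1.12  1.59]
shift units [-1.792  1.552 -2.131]
spin units -0.0003
```

drive_tool([
  [0.2,[0,0,-0.1],0],
  [0.2,[0,0,-0.2],0],
  [0.2,[0,0,-0.3],0],
  [0.2,[0,0,-0.35],0],
  [0.2,[0,0,-0.35],0],
  [0.2,[0,0,-0.35],0],
  [0.2,[-0.1,0.08,-0.3],0],
  [0.2,[-0.2,0.18,-0.1],0],
  [0.2,[-0.3,0.26,0],0],
  [0.2,[-0.3,0.26,0],0],
  [0.2,[-0.3,0.26,0],0],
  [0.2,[-0.25,0.22,0],0],
  [0.2,[-0.15,0.14,0],0],
  [0.2,[-0.05,0.04,0],0],
  [0.2,[0,0,0],0],
  [0.2,[0,0,0],0],
])

```text
time_s: 21.0
ee_pos: [0.5891, -0.0557, 0.3233]
orientation: [0.057, 3.139, -0.0]
force: [-0.1, 0.4, -2.1]
gripper_width: 0.0335
finger_force: 20.0
```

```bash
python3 go.py 0.6132 -0.035 0.28 178
```

```text
t 21.0 p [ 0.5891 -0.0557  0.3233] head 177.90 tilt [-0.0018  0.    ] w 0.0335 F [-0.1  0.4 -2.1] q [ 0.88  0.47 -1.23  1.34  0.44  1.62  1.25]
shift units [-0.233  0.215  0.433]
spin units -0.0003
```

drive_tool([
  [0.2,[-0.12,0.11,0],0],
  [0.2,[-0.09,0.08,0],0],
  [0.2,[-0.03,0.022,0],0],
  [0.2,[0,0,0.15],0],
  [0.2,[0,0,0.2],0],
  [0.2,[0,0,0.08],0],
  [0.2,[0,0,0],0],
  [0.2,[0,0,0],0],
])

```text
time_s: 21.8
ee_pos: [0.6141, -0.0351, 0.2802]
orientation: [0.057, 3.139, 0.0]
force: [-2.2, 0.4, -3.1]
gripper_width: 0.0331
finger_force: 20.0
```

```bash
python3 go.py 0.6132 -0.035 0.265 178; python3 - <<'E'
from h import *
a=shot('scene');b=shot('top');w=shot('wrist')
cv2.imwrite('pics/c8.png',np.hstack([cv2.resize(a['image'][120:240,210:320],(440,480),interpolation=cv2.INTER_CUBIC),cv2.resize(w['image'][60:260,180:330],(360,480))]))
E
```

```text
t 21.8 p [ 0.6141 -0.0351  0.2802] head 177.90 tilt [-0.0018  0.0001] w 0.0331 F [-2.2  0.4 -3.1] q [ 0.8   0.54 -1.19  1.36  0.49  1.57  1.19]
shift units [0.009 0.    0.152]
spin units -0.0003
```

View pics/c8.png

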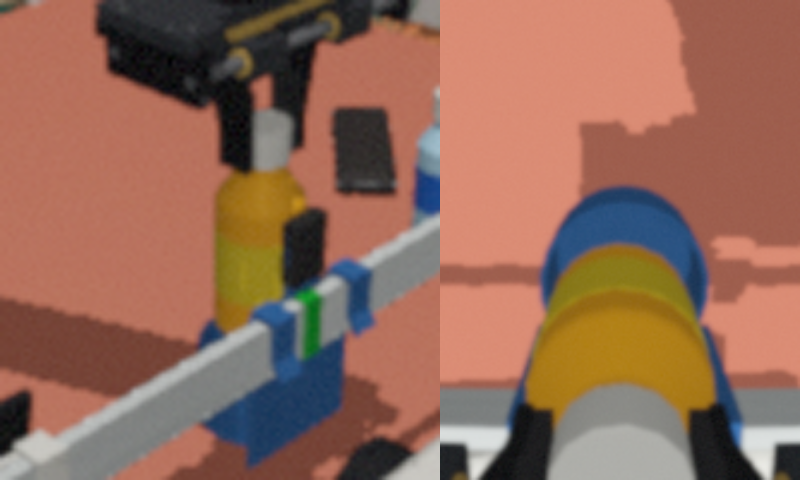

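The scene crop shows the bottle above the cup, with its body right beside the tab at (303,245). Fx is −2.2 N, so it is brushing the tab. The wrist crop shows it centred sideways on the cup (622 against 624). I'll shift 3.5 mm towards the robot and lower gently.

drive_tool([
  [0.2,[0.035,0,0],0],
  [0.2,[0,0,0.05],0],
  [0.2,[0,0,0.07],0],
  [0.2,[0,0,0.07],0],
  [0.2,[0,0,0],0],
])

```text
time_s: 22.45
ee_pos: [0.6106, -0.0345, 0.2596]
orientation: [0.056, 3.141, 0.001]
force: [0.2, -0.7, -2.3]
gripper_width: 0.0334
finger_force: 20.0
```

drive_tool([
  [0.2,[0,0,0.05],0],
  [0.2,[0,0,0.07],0],
  [0.2,[0,0,0.07],0],
  [0.2,[0,0,0.06],0],
  [0.2,[0,0,0],0],
])

```text
time_s: 22.95
ee_pos: [0.6106, -0.0345, 0.2349]
orientation: [0.056, 3.14, 0.0]
force: [-0.5, -0.5, -2.3]
gripper_width: 0.0332
finger_force: 20.0
```

drive_tool([
  [0.2,[0,0,0.05],0],
  [0.2,[0,0,0.06],0],
  [0.2,[0,0,0.06],0],
  [0.2,[0,0,0.05],0],
  [0.2,[0,0,0],0],
])

```text
time_s: 23.45
ee_pos: [0.6107, -0.0345, 0.2131]
orientation: [0.056, 3.14, 0.001]
force: [-1.0, -0.1, -2.1]
gripper_width: 0.0334
finger_force: 20.0
```

drive_tool([
  [0.2,[0,0,0.02],0],
  [0.2,[0,0,0.02],0],
  [0.2,[0,0,0.01],0],
  [0.2,[0,0,0],0],
])

```text
time_s: 23.85
ee_pos: [0.611, -0.0343, 0.209]
orientation: [0.056, 3.139, 0.001]
force: [0.4, -0.0, -2.4]
gripper_width: 0.0336
finger_force: 20.0
```

drive_tool([
  [0.2,[0,0,0.015],0],
  [0.2,[0,0,0.015],0],
  [0.2,[0,0,0],0],
  [0.2,[0,0,0],0],
])

```text
time_s: 24.25
ee_pos: [0.611, -0.0343, 0.206]
orientation: [0.056, 3.139, 0.001]
force: [-0.6, 0.0, -3.1]
gripper_width: 0.033
finger_force: 20.0
```

drive_tool([
  [0.2,[0,0,0.01],0],
  [0.2,[0,0,0.01],0],
  [0.2,[0,0,0],0],
  [0.2,[0,0,0],0],
])

```text
time_s: 24.65
ee_pos: [0.6113, -0.0342, 0.2044]
orientation: [0.056, 3.138, 0.001]
force: [-0.5, 0.4, 2.8]
gripper_width: 0.0333
finger_force: 20.0
```

drive_tool([
  [0.45,[0,0,0],0],
  [0.5,[0,0,0],0],
  [0.6,[0,0,0],0],
  [0.6,[0,0,0],0],
  [0.6,[0,0,0],0],
  [0.6,[0,0,-0.03],0],
  [0.6,[0,0,-0.1],0],
  [0.6,[0,0,-0.2],0],
  [0.6,[0,0,-0.3],0],
  [0.6,[0,0,-0.3],0],
  [0.6,[0.2,0,-0.2],0],
  [0.6,[0,0,0],0],
  [0.6,[0,0,0],0],
])

```text
time_s: 25.95
ee_pos: [0.591, -0.0338, 0.3177]
orientation: [0.057, 3.138, -0.001]
force: [-0.4, -0.5, -0.7]
gripper_width: 0.0521
finger_force: 0.0
```

```bash
python3 go.py 0.6132 -0.035 0.265 178; python3 - <<'E'
from off import *
a=shot('scene');w=shot('wrist')
cv2.imwrite('pics/c9.png',np.hstack([cv2.resize(a['image'][120:240,210:320],(440,480),interpolation=cv2.INTER_CUBIC),cv2.resize(w['image'][60:260,180:330],(360,480))]))
E
```

```text
t 25.9 p [ 0.591  -0.0338  0.3177] head 177.93 tilt [-0.0033 -0.0005] w 0.0521 F [-0.4 -0.5 -0.7] q [ 0.85  0.47 -1.23  1.35  0.44  1.61  1.21]
shift units [-0.221 -0.004  0.528]
spin units -0.0002
```

View pics/c9.png

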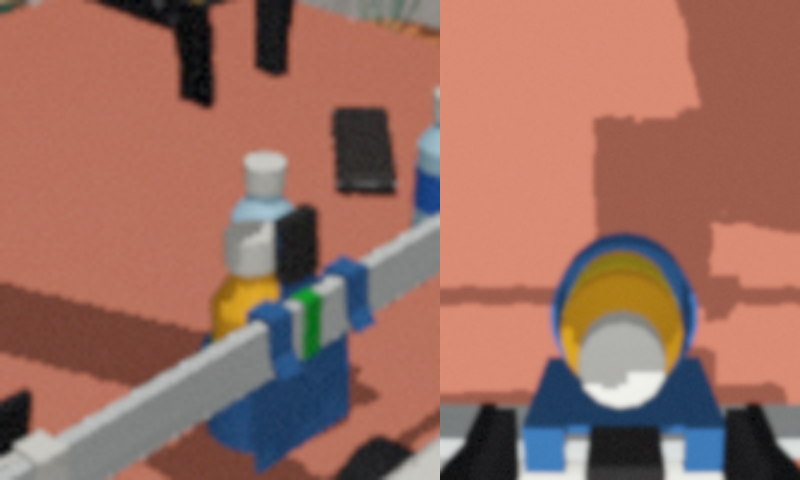

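The scene crop shows the bottle seated in the hung cup (cap at (248,245)), with lips at (282,340) and (355,295) on either side of the band at (309,325). The wrist crop shows the bottle inside the cup rim and the gripper clear. Handing in.

```bash
python3 -c "
from workcell import *
print(job_done())"
```

```text
the job is handed in; nothing more can be done
None
```

The holder hangs by both hooks with the green band centred to about 1 mm (my camera estimate before release; it looked unchanged after loading). The smallest juice bottle stands at the bottom of its cup with the gripper clear, and I handed the job in at about 26 s; no verdict was returned.

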